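# Walk a power supply round to the test rail

### The job

Walk the heavy power supply round on the bench with the fingertips: push its corners in turn until its socket side (the edge with the yellow stripe on top) squarely faces the aluminium test rail while still standing at least a finger's width clear of it, then push it home so that the socket side lies flat against the rail between the two yellow marks. Never lift or tip the supply, and leave the spray bottle, screw tub, hard drive and screwdriver where they are.

Things in the scene. Friction and masses are not known exactly. Their poses are not given: they have to be found in the camera images.
- supply: Loose dark-grey steel power supply, 0.7 to 1 kg, 100 mm along own x, 125 mm along own y (too wide to grip), top at 55 mm, its sides upright from 3 mm up, on 4 small feet at x +-32, y +-36 mm. Origin on the bench under the centre (also the mass centre), z up. +x is the socket side. Pushed square near a corner, it turns about a point some 50 mm past its centre.
- socket_face (a point): Middle of the supply's socket side (black mains inlet, red switch, vent holes), 50 mm along +x from the supply's origin, 30 mm above the bench; axes as the supply's. A 12 mm yellow stripe runs along this edge on the top. At the start the supply is turned 35 to 95 degrees anticlockwise, seen from above, from facing the rail.
- rail: Fixed aluminium strip 300 mm long (own y), 35 mm high, 8 mm thick. Origin at the bench, mid-length, on the working face towards the robot; x points square into that face, away from the robot. Two yellow marks, 6 mm wide, are centred at y = +-83 mm (160 mm clear between). Behind the face, up to x = 61 mm, a flange and a black box 32 mm high. Place and turn (to 15 degrees) vary.
- spray: Bystander: upright white spray bottle with red cap, 52 mm across, 170 mm high; origin under its centre. It and the tub may swap places.
- tub: Bystander: open blue screw tub, 60 mm across, 35 mm high; origin under its centre.
- drive: Bystander: aluminium hard drive lying flat, 147 x 101 x 26 mm (x, y, z); origin under its centre.
- driver: Bystander: screwdriver lying along its own x, yellow and black handle 95 mm long, 26 mm wide, 22 mm high, reaching from 88 mm behind the origin to 8 mm ahead; thin shaft to 97 mm ahead. Origin on the bench.
Things that resemble listed ones, but are neither listed nor needed, are in the scene too. Of the things shaped like the supply, the grey one is meant.

How it is judged (in metres and radians):
On the way:
1. the supply has been walked round: its socket side faces the rail, square to it within 8 degrees, while still at least 12 mm clear of it (angle between the x axis of supply and the x axis of rail, either way round below 0.14 rad and x of socket_face in the frame of rail below -0.012 m and x of rail in the frame of socket_face above 0 m), for 0.2 s.
At the end, for the whole second after the job is handed in: The supply stands at rest on the bench with its socket side against the rail (middle within 5 mm of the rail's face, parallel within 3.4 degrees), between the yellow marks (middle within 18 mm of the rail's middle), and the four bystanders within 25 mm of where they stood, upright (angle between the x axis of supply and the x axis of rail, either way round below 0.06 rad and x of socket_face in the frame of rail between -0.005 and 0.005 m and y of socket_face in the frame of rail between -0.018 and 0.018 m and height (world z) of supply below 0.004 m and angle between supply's own z axis and vertical below 0.03 rad and linear speed of supply below 0.01 m/s and distance of each of spray, tub, drive, driver from where it was at the start of the episode below 0.025 m and angle between each of spray, tub's own z axis and vertical below 0.1 rad); the robot touches nothing.
It fails at once if the supply is lifted more than 10 mm or tipped more than 9 degrees (height (world z) of supply above 0.01 m or angle between supply's own z axis and vertical above 0.15 rad).
It fails at once if a bystander is moved more than 25 mm, or the spray bottle or tub is tipped (distance of any of spray, tub, drive, driver from where it was at the start of the episode above 0.025 m or angle between any of spray, tub's own z axis and vertical above 0.3 rad).
It also fails if it takes over 72 s, if anything falls off the work surface, if the arm or the gripper's body presses on something with over 40 N, if the wrist force passes 120 N, or if a joint passes its speed limit or range.

### The arm

A 6-joint arm with a two-finger parallel gripper is mounted at the origin on the work surface. World frame = base frame: x ahead of the robot, y to its left, z up, the work surface at z = 0. Lengths are in m, angles in degrees, forces in N, time in s.
With the tool pointing down it reaches from about 0.35 to 0.975 m from the base axis. Payload 17.4 kg.
Tool frame: the origin (TCP) lies at the centre of the arm's flange, where the gripper is bolted on; the fingertips stand 173 mm ahead of it and the grasp point (between the pads) lies 155 mm ahead of it; z points along the fingers, y is the line along which they close (so a half turn about z gives the same grasp; the last joint's range is limited). The gripper opens to 85 mm and grips with 20 to 120 N. Pads are 22 mm wide; open, the fingers measure 114 mm over their backs; the gripper's body (76 mm by 85 mm) begins 54 mm behind the grasp point. The pads swing forward as they close: fully open they stand 13 mm farther back than shut.
Start: joints at [72.777, 6.646, 82.598, -0, 90.757, -2.166], TCP at [0.175, 0.652, 0.405] pointing down, gripper open.
Joint ranges: [-162.19, 162.19], [-47.58, 125.68], [4.15, 143.07], [-65.23, 245.23], [0.69, 171.88], [-170.13, 170.13]. Speed limits (degrees/s): [108.29, 108.29, 127.2, 180, 180, 180].

### API

Orientations are given as [roll, pitch, yaw] about the fixed x, y, z axes, in that order (R = Rz(yaw) Ry(pitch) Rx(roll)).
In Python, from workcell import manip gives the robot as it stands. The module is installed in compiled form; this text tells all that it offers.
- The arm moves only by the shell command python3 -m handwheel 'ROWS'. ROWS is JSON, a list that holds one entry, the list of rows, each a list of 7 numbers: the gripper's target within -1 to 1 (fully open at 1, half-way at 0, shut at -1), then the shift along the tool's x, y, z in cm, then the turn, a rotation vector about the tool's x, y, z in rad. In form: [[[claw, tx, ty, tz, ax, ay, az], ...]]. A call has exactly 8 rows; each row is the pose to reach, as a shift and turn from the pose commanded when the call began, along the tool's axes at that moment; what a row does not reach only later rows make up. A row lasts 1/10 s, in which the tool goes at most 50 mm and 8.59 degrees, less where a joint would pass 70% of its speed; a pose out of reach is approached as far as the arm can. A call with a gripper value outside its range is refused whole. The fingers move at their own pace and stop on an object; the grip force is fixed at half the most. Time passes only in rows, so rows that repeat a pose let the fingers close, or fill a call up. It gives the time, the measured TCP pose, the force, the opening and the grip force at its end, in the units of the state.
- manip.state(): the state, without advancing time (a new reading comes with each control period).
- manip.grab_frame(name): name is "scene" or "top"; returns a dict with "frame" (384x512x3 uint8, red, green, blue), "camera_matrix" (3x3 intrinsics, pixels), "eye" and "attitude" of the camera in the world. Camera axes: x right, y down, z forward; pixel columns grow to the right and rows downward; lengths in m; the calibration is good to about 2 mm. A picture is of the moment at which its call begins. There is no depth.
- manip.job_done(): hands the job in; it is judged then, once.
Trained networks look in the newest picture that a camera, given by its name, has taken for a name from the list of things; names that differ only in an ending like _2 or _b are one class to them, and where a whole thing is asked for, a point or a joint stands for the part that bears it (a point fixed in the world has none). Each returns a list of dicts, best first, with "score" (0 to 1); they miss things now and then, are a little off and sometimes report something else, mostly with a low value. They report only what shows in the picture. A call takes as long as a camera call. They do not tell look-alikes from the thing itself.
- manip.boxes_of(camera, query): "point" ([x, y, z] in m, in world coordinates, good to about 4 mm: the middle of the surface that is visible of it).
- manip.pinpoint(camera, query): "point" ([x, y, z] in m, in world coordinates, good to about 4 mm: a listed point, or the origin of a listed thing).
The state is a dict: "t": time; "q": joint angles; "qvel": joint speeds; "joint_efforts": joint torques, N m; "tool_pos": TCP position; "eef_rot": TCP orientation; "contact_force": force on the tool from outside, world axes, zero at the start; "ft_torque": the same for the moment, N m; "width": opening from 0.0 (shut) to 1.0 (fully open); "finger_force": force on a finger pad.
Only numpy, scipy, OpenCV 4.12 (cv2) and the standard library are available. Lean on these libraries where they do the work, as an engineer would, in place of code of your own. Each camera call takes 0.05 s, during which the arm holds its last target. There are 200 camera calls.

## Working session

There is one attempt and no reset: what is moved stays moved. The work goes in short steps, Python scripts to look and compute and a shell command to move; the robot and the scene stay as the last step left them, time stands still between calls to the robot, and variables do not carry over. Pictures are saved under pics/ and viewed, at most 10 in all, crops included, and the job is handed in when it is done.

```bash
mkdir -p pics
cat > h.py <<'E'
import numpy as np, cv2
from workcell import manip
def grab(n): return manip.grab_frame(n)
def proj(f,P):
    K=np.array(f["camera_matrix"]);R=att(f);p=(np.atleast_2d(P)-f["eye"])@R
    q=p@K.T; return q[:,:2]/q[:,2:]
def att(f):
    a=np.array(f["attitude"],float)
    if a.shape==(3,3): return a
    from scipy.spatial.transform import Rotation as Ro
    return Ro.from_euler('xyz',a,degrees=True).as_matrix()
def back(f,uv,z):
    K=np.array(f["camera_matrix"]);uv=np.atleast_2d(uv).astype(float)
    d=np.c_[uv,np.ones(len(uv))]@np.linalg.inv(K).T@att(f).T
    e=np.array(f["eye"]); return e+d*((z-e[2])/d[:,2:])
E
python3 - <<'E'
from h import *
for c in("scene","top"):
    f=grab(c); cv2.imwrite(f"pics/{c}0.png",f["frame"][:,:,::-1])
    print(c,f["eye"],f["attitude"],f["camera_matrix"])
    for q in("supply","socket_face","rail","spray","tub","drive","driver"):
        for d in manip.pinpoint(c,q): print(c,q,np.round(d["point"],3),round(d["score"],2),proj(f,d["point"]).round()[0])
print(manip.state())
E
```

```text
scene [1.03975416 0.22370259 1.02713188] [-147.0636049    -0.54793536  111.6012941 ] [[397.41037951   0.         258.7659609 ]
 [  0.         397.41037951 190.4065657 ]
 [  0.           0.           1.        ]]
scene supply [ 0.536 -0.058 -0.002] 0.8 [230. 217.]
scene supply [ 0.247 -0.253  0.002] 0.7 [212. 129.]
scene socket_face [ 0.555 -0.014  0.026] 0.73 [240. 223.]
scene socket_face [ 0.264 -0.292  0.032] 0.63 [198. 123.]
scene rail [0.685 0.008 0.003] 0.95 [230. 269.]
scene spray [ 0.612 -0.321 -0.   ] 0.64 [138. 209.]
scene tub [ 0.424  0.326 -0.002] 0.83 [366. 229.]
scene drive [ 0.633  0.365 -0.   ] 0.79 [362. 300.]
scene driver [ 0.45  -0.262  0.001] 0.6 [182. 173.]
top [ 3.88223938e-01 -1.39411051e-04  1.17715855e+00] [-1.75486647e+02 -9.52004038e-02 -9.05100998e+01] [[360.20768814   0.         257.82260307]
 [  0.         360.20768814 195.38181452]
 [  0.           0.           1.        ]]
top supply [ 0.536 -0.059  0.007] 0.75 [275. 178.]
top supply [ 0.253 -0.244 -0.   ] 0.58 [333. 265.]
top socket_face [ 0.558 -0.014  0.035] 0.94 [261. 171.]
top socket_face [ 0.262 -
[... 386 characters left out ...]
-0.256 -0.001] 0.65 [335. 204.]
{'t': 0.8, 'q': array([ 7.27794066e+01,  6.64418668e+00,  8.25988643e+01, -5.58240048e-05,
        9.07565571e+01, -2.16514999e+00]), 'qvel': array([ 0.03669275, -0.0050129 , -0.01237874, -0.02257387,  0.02778785,
        0.06599164]), 'joint_efforts': array([ 4.83776777e-03, -7.31685162e+01, -6.32628322e+01,  2.22971489e-04,
        8.64415306e-04,  1.43497203e-05]), 'tool_pos': array([0.17533307, 0.65182311, 0.40471438]), 'eef_rot': array([1.79999610e+02, 7.05859860e-05, 1.64944556e+02]), 'contact_force': array([-0.40796308, -0.31046212,  0.20435583]), 'ft_torque': array([0.00614044, 0.00185468, 0.01657672]), 'finger_force': 0.0, 'width': 0.9980997666836423}
```

Run:
```python
import cv2
a=cv2.imread("pics/top0.png");b=cv2.imread("pics/scene0.png")
cv2.imwrite("pics/a.png",cv2.resize(a[100:300,130:390],(780,600),interpolation=cv2.INTER_CUBIC))
cv2.imwrite("pics/b.png",cv2.resize(b[90:330,90:410],(800,600),interpolation=cv2.INTER_CUBIC))
```

```text
(no output)
```

View pics/a.png

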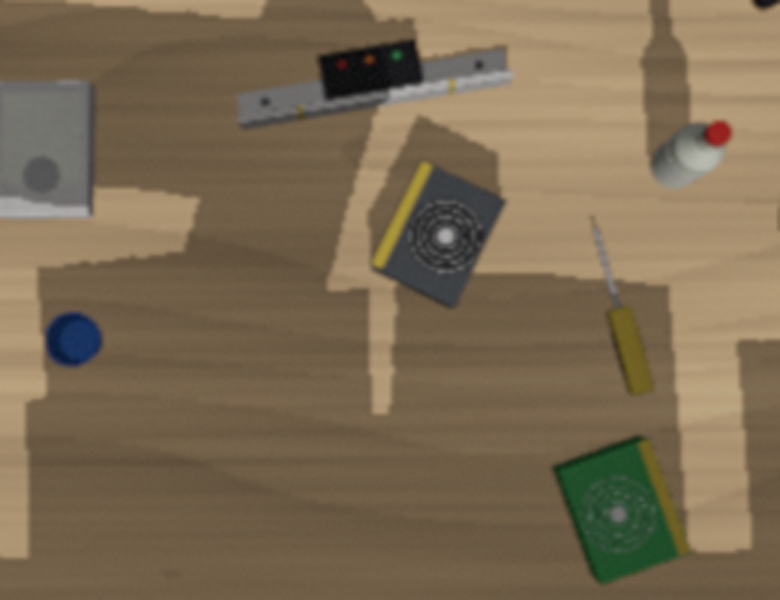

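View pics/b.png

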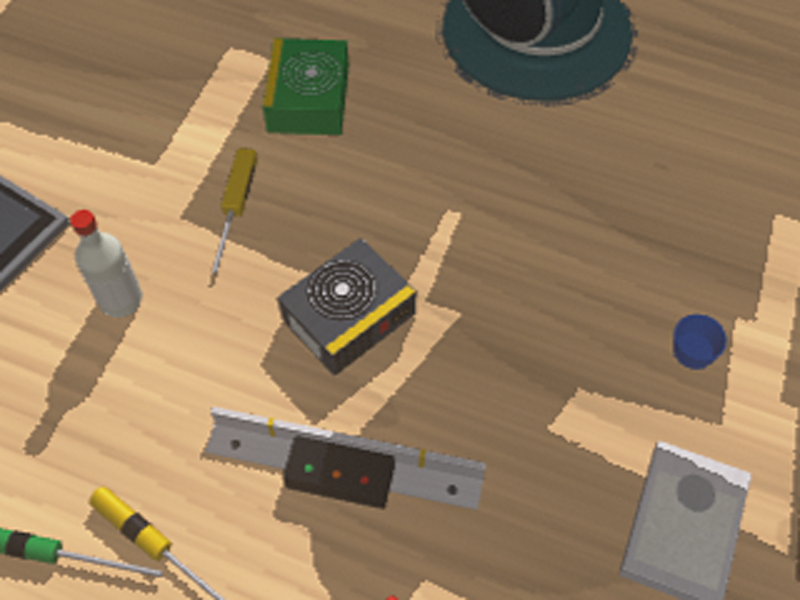

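The grey unit at full top-image pixel (275,178), yellow stripe at upper left, is the supply. The green look-alike is at (333,265). The enlarged crops confirm it: grey case, and the sockets show beneath the stripe in the scene view. Next I'll get exact poses of the stripe and rail marks, and plan the pushes.

```bash
cat >> h.py <<'E'
def yellow(f):
    h=cv2.cvtColor(f["frame"],cv2.COLOR_RGB2HSV)
    return ((h[...,0]>21)&(h[...,0]<33)&(h[...,1]>165)&(h[...,2]>70)).astype(np.uint8)
def blobs(f,z=0.055):
    m=yellow(f);n,l,s,c=cv2.connectedComponentsWithStats(m,connectivity=8);o=[]
    for i in range(1,n):
        if s[i,4]<4: continue
        v,u=np.nonzero(l==i);P=back(f,np.c_[u,v],z)[:,:2];c0=P.mean(0);w,V=np.linalg.eigh(np.cov((P-c0).T))
        o.append((c0,np.degrees(np.arctan2(V[1,0],V[0,0])),np.sqrt(w*12),s[i,4],c[i]))
    return o
def look(guess=None):
    "supply pose from stripe: centre of stripe minus 44 mm along x"
    for cam in("top","scene"):
        f=grab(cam)
        for c,a,L,n,px in blobs(f):
            if 0.09<L[1]<0.15 and c[0]>0.4 and abs(c[1])<.15:
                if guess is not None and np.cos(np.radians(a-guess))<0: a+=180
                for b in ([a] if guess is not None else [a,a+180]):
                    d=np.array([np.cos(np.radians(b)),np.sin(np.radians(b))]);print(cam,"supply yaw",round((b+180)%360-180,1),"centre",(c-.044*d).round(4),"size",L.round(3))
        for q in("supply","socket_face"):
            print([(q,np.round(x["point"],3).tolist(),round(x["score"],2)) for x in manip.pinpoint(cam,q)][:2])
    s=manip.state();print("t",s["t"],s["tool_pos"].round(4),s["eef_rot"].round(1),s["contact_force"].round(1))
E
python3 - <<'E'
from h import *
look(63)
for cam in("top","scene"):
    f=grab(cam)
    for b in blobs(f,.035): print(cam,b[0].round(4),b[3],b[4].round(1))
E
```

```text
top supply yaw 63.0 centre [ 0.533  -0.0601] size [0.005 0.114]
[('supply', [0.252, -0.244, -0.002], 0.89), ('supply', [0.535, -0.059, 0.003], 0.66)]
[('socket_face', [0.56, -0.013, 0.03], 0.88), ('socket_face', [0.262, -0.295, 0.029], 0.56)]
scene supply yaw 63.0 centre [ 0.536  -0.0602] size [0.011 0.12 ]
[('supply', [0.246, -0.253, -0.0], 0.67), ('supply', [0.538, -0.059, -0.002], 0.62)]
[('socket_face', [0.556, -0.016, 0.031], 0.78), ('socket_face', [0.264, -0.294, 0.027], 0.74)]
t 1.1 [0.1753 0.6518 0.4047] [180.   -0.  164.9] [-0.1 -0.4  0.2]
top [ 0.8518 -0.1363] 14 [297.7  80.9]
top [ 0.8369 -0.1884] 30 [313.8  85.3]
top [ 0.5557 -0.0212] 49 [263.3 171.2]
top [ 0.409  -0.2612] 194 [339.6 216.5]
top [ 0.2572 -0.2923] 91 [350.8 264.9]
scene [ 0.2466 -0.2972] 83 [198.7 118.7]
scene [ 0.4271 -0.255 ] 190 [185.1 162.3]
scene [ 0.5461 -0.026 ] 149 [237.6 217.4]
scene [ 0.7023 -0.0743] 5 [198. 259.]
scene [ 0.8436 -0.1847] 151 [134.2 292. ]
scene [ 0.86   -0.1275] 109 [150.6 306.3]h.py:24: RuntimeWarning: invalid value encountered in sqrt
  o.append((c0,np.degrees(np.arctan2(V[1,0],V[0,0])),np.sqrt(w*12),s[i,4],c[i]))
```

```bash
cat >> h.py <<'E'
def rel(p,yaw,ref=None):
    "shift (cm, tool axes) and az (rad) from ref (pos,yaw) to a tool-down pose"
    if ref is None: s=manip.state(); ref=(s["tool_pos"],s["eef_rot"][2])
    a=np.radians(ref[1]);X=np.array([np.cos(a),np.sin(a),0]);Y=np.array([np.sin(a),-np.cos(a),0])
    d=np.array(p)-ref[0];az=(np.radians(ref[1]-yaw)+np.pi)%(2*np.pi)-np.pi
    return np.r_[100*(d@X),100*(d@Y),-100*d[2],az].round(2)
def own(c,yaw,xy):
    a=np.radians(yaw);return np.array(c)+np.array([[np.cos(a),-np.sin(a)],[np.sin(a),np.cos(a)]])@np.array(xy)
E
python3 - <<'E'
from h import *
for cam,px in(("scene",np.array([[270,427],[422,458]])/2.5+90),("top",np.array([[300,110],[452,85]])/3+[130,100])):
    P=back(grab(cam),px,.035)[:,:2]
    if P[0,1]<P[1,1]: P=P[::-1]
    d=P[0]-P[1];print(cam,P.round(4),P.mean(0).round(4),np.hypot(*d),np.degrees(np.arctan2(-d[0],d[1])))
c=[.535,-.0597]
g=own(c,63,[-.09,0]);print(g)
print(rel([*g,.30],63));
E
```

```text
scene [[ 0.679   0.0912]
 [ 0.707  -0.072 ]] [0.693  0.0096] 0.1655446774843601 9.719759263103485
top [[ 0.6689  0.0851]
 [ 0.6948 -0.0785]] [0.6819 0.0033] 0.16567150984980503 9.011746757737118
[ 0.49414086 -0.13989059]
[-51.35 -68.17  10.47   1.78]
```

```bash
python3 -m handwheel '[[[1,-51.35,-68.17,5,0,0,1.78],[1,-51.35,-68.17,5,0,0,1.78],[1,-51.35,-68.17,5,0,0,1.78],[1,-51.35,-68.17,5,0,0,1.78],[1,-51.35,-68.17,5,0,0,1.78],[1,-51.35,-68.17,5,0,0,1.78],[1,-51.35,-68.17,5,0,0,1.78],[1,-51.35,-68.17,5,0,0,1.78]]]'
python3 -c "
from h import *
print(rel([.494,-.14,.35],63))"
```

```text
t: 2.1
tool_pos: [0.3245, 0.2796, 0.3814]
eef_rot: [180.0, -0.0, 95.9]
contact_force: [1.5, -0.3, -0.4]
width: 0.999
finger_force: 0.0
[-43.47  12.57   3.14   0.57]
```

```bash
python3 -m handwheel '[[[1,-43.5,12.6,3,0,0,0.57],[1,-43.5,12.6,3,0,0,0.57],[1,-43.5,12.6,3,0,0,0.57],[1,-43.5,12.6,3,0,0,0.57],[1,-43.5,12.6,3,0,0,0.57],[1,-43.5,12.6,3,0,0,0.57],[1,-43.5,12.6,3,0,0,0.57],[1,-43.5,12.6,3,0,0,0.57]]]'
python3 -c "
from h import *
print(rel([.494,-.14,.35],63),rel([.494,-.14,.18],63))"
```

```text
t: 2.9
tool_pos: [0.4764, -0.09, 0.3551]
eef_rot: [179.9, -0.0, 63.5]
contact_force: [0.6, 1.3, 0.1]
width: 0.999
finger_force: 0.0
[-3.69  3.8   0.51  0.01] [-3.690e+00  3.800e+00  1.751e+01  1.000e-02]
```

```bash
python3 -m handwheel '[[[1,-3.7,3.8,0.5,0,0,0.01],[1,-3.7,3.8,3,0,0,0.01],[1,-3.7,3.8,7,0,0,0.01],[1,-3.7,3.8,11,0,0,0.01],[1,-3.7,3.8,14.5,0,0,0.01],[1,-3.7,3.8,16.5,0,0,0.01],[1,-3.7,3.8,17.3,0,0,0.01],[1,-3.7,3.8,17.3,0,0,0.01]]]'
python3 - <<'E'
from h import *
f=grab("top");cv2.imwrite("pics/c.png",cv2.resize(f["frame"][100:280,180:420,::-1],(800,600),interpolation=cv2.INTER_CUBIC))
look(63)
E
```

```text
t: 3.7
tool_pos: [0.4937, -0.1378, 0.1814]
eef_rot: [-179.9, 0.0, 63.0]
contact_force: [-0.9, -0.6, 0.6]
width: 0.999
finger_force: 0.0
top supply yaw 63.0 centre [ 0.5304 -0.0593] size [0.006 0.12 ]
[('supply', [0.249, -0.244, -0.002], 0.86), ('supply', [0.535, -0.058, 0.003], 0.59)]
[('socket_face', [0.56, -0.016, 0.034], 0.84), ('socket_face', [0.265, -0.292, 0.028], 0.74)]
scene supply yaw 63.1 centre [ 0.5367 -0.0608] size [0.011 0.119]
[('supply', [0.536, -0.059, -0.003], 0.76), ('supply', [0.558, -0.013, 0.03], 0.38)]
[('socket_face', [0.559, -0.012, 0.028], 0.8), ('socket_face', [0.262, -0.292, 0.027], 0.44)]
t 4.05 [ 0.494  -0.1379  0.1828] [179.9  -0.   63. ] [-0.2 -0.4 -0.2]h.py:24: RuntimeWarning: invalid value encountered in sqrt
  o.append((c0,np.degrees(np.arctan2(V[1,0],V[0,0])),np.sqrt(w*12),s[i,4],c[i]))
```

View pics/c.png

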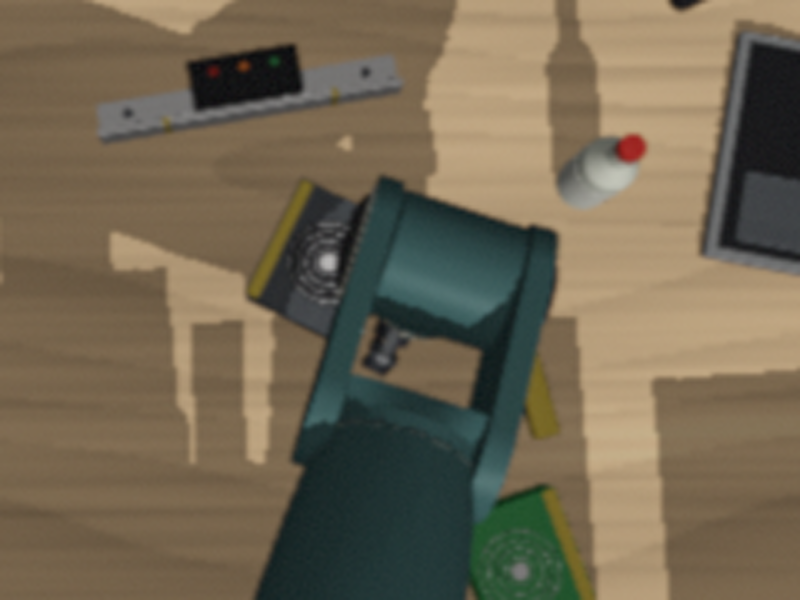

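Picture: the supply is at crop (315,260), untouched, and the gripper stands behind its back face, with the spray, tub and drivers clear. Now a straight flush push.

```bash
python3 -m handwheel '[[[1,1.2,0,0,0,0,0],[1,2.0,0,0,0,0,0],[1,2.5,0,0,0,0,0],[1,3.0,0,0,0,0,0],[1,3.5,0,0,0,0,0],[1,4.0,0,0,0,0,0],[1,4.4,0,0,0,0,0],[1,4.4,0,0,0,0,0]]]'
python3 -c "
from h import *
look(63)" 2>/dev/null
```

```text
t: 4.85
tool_pos: [0.514, -0.0982, 0.1819]
eef_rot: [-180.0, 0.0, 63.0]
contact_force: [0.3, -1.0, -0.9]
width: 1.0
finger_force: 0.0
top supply yaw 63.5 centre [ 0.5433 -0.0472] size [0.006 0.115]
[('supply', [0.251, -0.244, -0.001], 0.85), ('supply', [0.544, -0.047, 0.005], 0.75)]
[('socket_face', [0.262, -0.295, 0.029], 0.74), ('socket_face', [0.616, -0.319, -0.004], 0.68)]
scene supply yaw 63.2 centre [ 0.5451 -0.0463] size [0.011 0.119]
[('supply', [0.547, -0.044, -0.006], 0.72), ('supply', [0.682, 0.006, 0.002], 0.69)]
[('socket_face', [0.562, 0.002, 0.03], 0.63)]
t 5.15 [ 0.5137 -0.0986  0.1818] [-180.   -0.   63.] [ 0.7  0.3 -0.7]
```

```bash
python3 -m handwheel '[[[1,0.37,-0.35,0,0,0,0.06],[1,0.76,-0.68,0,0,0,0.12],[1,1.17,-0.99,0,0,0,0.18],[1,1.60,-1.27,0,0,0,0.24],[1,2.04,-1.52,0,0,0,0.30],[1,2.50,-1.75,0,0,0,0.36],[1,2.97,-1.95,0,0,0,0.42],[1,3.45,-2.12,0,0,0,0.48]]]'
python3 -c "
from h import *
look(36)" 2>/dev/null
```

```text
t: 5.95
tool_pos: [0.5103, -0.0583, 0.1818]
eef_rot: [-180.0, 0.1, 35.3]
contact_force: [-4.3, -3.4, 1.5]
width: 1.004
finger_force: 2.7
[('supply', [0.25, -0.246, 0.002], 0.81)]
[('socket_face', [0.606, 0.004, 0.031], 0.74), ('socket_face', [0.263, -0.297, 0.03], 0.71)]
scene supply yaw 35.2 centre [ 0.5614 -0.0247] size [0.011 0.119]
[('supply', [0.563, -0.024, -0.001], 0.96)]
[('socket_face', [0.602, 0.006, 0.027], 0.88), ('socket_face', [0.262, -0.293, 0.031], 0.68)]
t 6.25 [ 0.5105 -0.0584  0.1817] [-180.     0.    35.5] [-1.7  0.   1.4]
```

```bash
python3 -m handwheel '[[[1,0.37,-0.35,0,0,0,0.06],[1,0.76,-0.68,0,0,0,0.12],[1,1.17,-0.99,0,0,0,0.18],[1,1.60,-1.27,0,0,0,0.24],[1,2.04,-1.52,0,0,0,0.30],[1,2.50,-1.75,0,0,0,0.36],[1,2.97,-1.95,0,0,0,0.42],[1,3.25,-2.05,0,0,0,0.455]]]'
python3 - 2>/dev/null <<'E'
from h import *
look(9)
f=grab("scene");cv2.imwrite("pics/d.png",cv2.resize(f["frame"][150:330,120:360,::-1],(800,600),interpolation=cv2.INTER_CUBIC))
for q in("rail","supply"): print(manip.pinpoint("scene",q))
E
```

```text
t: 7.05
tool_pos: [0.5251, -0.0227, 0.1818]
eef_rot: [-180.0, 0.0, 9.3]
contact_force: [-6.0, -1.7, 2.5]
width: 0.997
finger_force: 2.7
[('supply', [0.25, -0.245, -0.002], 0.82)]
[('socket_face', [0.261, -0.294, 0.028], 0.77), ('socket_face', [0.635, -0.007, 0.031], 0.57)]
scene supply yaw 9.5 centre [ 0.5854 -0.0159] size [0.011 0.121]
[('supply', [0.245, -0.249, -0.0], 0.83), ('supply', [0.587, -0.01, -0.001], 0.78)]
[('socket_face', [0.261, -0.291, 0.03], 0.8), ('socket_face', [0.633, -0.004, 0.028], 0.68)]
t 7.35 [ 0.5251 -0.0228  0.1818] [-180.    -0.     9.4] [-1.6 -1.4 -0.3]
[{'point': [0.6824, 0.0056, 0.0051], 'score': 0.86}]
[{'point': [0.2453, -0.2492, 0.0017], 'score': 0.9}, {'point': [0.588, -0.0121, -0.0023], 'score': 0.62}]
```

View pics/d.png

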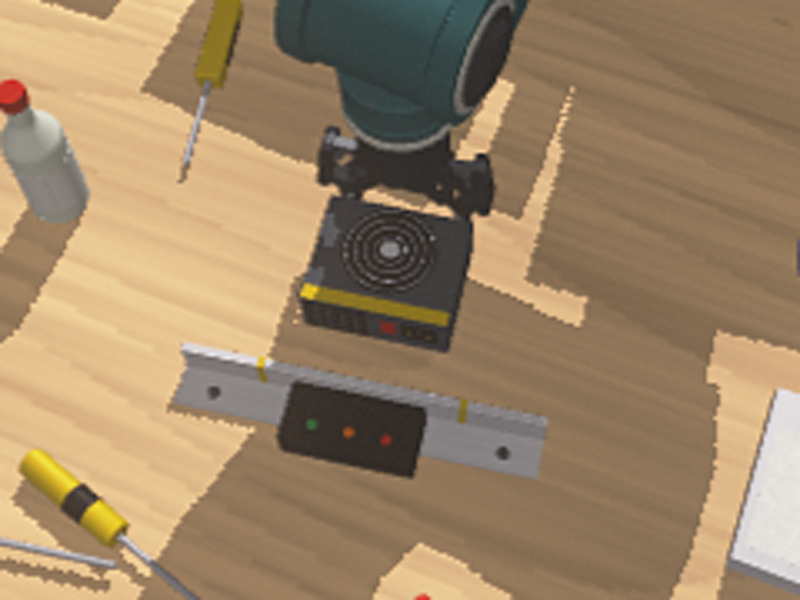

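Picture: the supply's stripe (crop 375,305) is parallel to the rail (marks 262,370 and 463,411), about 50 mm clear, with the gripper flush behind. That is the square stage; now I push it home.

```bash
python3 -m handwheel '[[[1,0.4,0,0,0,0,0],[1,0.9,0,0,0,0,0],[1,1.5,0,0,0,0,0],[1,2.1,0,0,0,0,0],[1,2.7,0,0,0,0,0],[1,3.3,0,0,0,0,0],[1,3.8,0,0,0,0,0],[1,4.2,0,0,0,0,0]]]'
python3 -c "
from h import *
look(9)" 2>/dev/null
python3 -m handwheel '[[[1,0.1,0,0,0,0,0],[1,0.2,0,0,0,0,0],[1,0.3,0,0,0,0,0],[1,0.4,0,0,0,0,0],[1,0.5,0,0,0,0,0],[1,0.6,0,0,0,0,0],[1,0.6,0,0,0,0,0],[1,0.6,0,0,0,0,0]]]'
```

```text
t: 8.3
tool_pos: [0.5667, -0.016, 0.1818]
eef_rot: [180.0, 0.1, 9.4]
contact_force: [-8.7, -1.3, 3.2]
width: 0.996
finger_force: 3.9
[('supply', [0.253, -0.243, -0.002], 0.83)]
[('socket_face', [0.262, -0.295, 0.025], 0.8)]
scene supply yaw 9.5 centre [ 0.6267 -0.0071] size [0.011 0.121]
[('supply', [0.246, -0.251, 0.0], 0.96), ('supply', [0.63, -0.006, -0.004], 0.68)]
[('socket_face', [0.674, 0.0, 0.028], 0.87), ('socket_face', [0.264, -0.292, 0.031], 0.86)]
t 8.6 [ 0.5666 -0.0159  0.182 ] [180.   -0.    9.4] [-0.3 -0.4 -1.1]
t: 9.4
tool_pos: [0.5722, -0.015, 0.182]
eef_rot: [180.0, 0.1, 9.4]
contact_force: [-7.2, -0.7, 4.7]
width: 1.002
finger_force: 3.5
```

```bash
python3 -m handwheel '[[[1,0.05,0,0,0,0,0],[1,0.1,0,0,0,0,0],[1,0.15,0,0,0,0,0],[1,0.2,0,0,0,0,0],[1,0.25,0,0,0,0,0],[1,0.3,0,0,0,0,0],[1,0.3,0,0,0,0,0],[1,0.3,0,0,0,0,0]]]'
python3 -c "
from h import *
look(9)" 2>/dev/null
```

```text
t: 10.2
tool_pos: [0.5741, -0.0147, 0.1819]
eef_rot: [-180.0, 0.3, 9.4]
contact_force: [-30.3, -5.5, 19.1]
width: 1.001
finger_force: 15.2
[('supply', [0.25, -0.244, 0.0], 0.95)]
[('socket_face', [0.26, -0.292, 0.028], 0.56)]
scene supply yaw 9.6 centre [ 0.633  -0.0064] size [0.011 0.121]
[('supply', [0.634, -0.005, -0.002], 0.61), ('supply', [0.245, -0.253, 0.0], 0.57)]
[('socket_face', [0.264, -0.294, 0.03], 0.72)]
t 10.5 [ 0.5741 -0.0147  0.182 ] [-180.     0.3    9.4] [-30.1  -3.5  18.2]
```

The force has risen to 30 N, so the supply is seated on the rail. I'll back off and lift.

```bash
python3 -m handwheel '[[[1,-0.3,0,0,0,0,0],[1,-1,0,0,0,0,0],[1,-3,0,0,0,0,0],[1,-5,0,0,0,0,0],[1,-7,0,-2,0,0,0],[1,-9,0,-6,0,0,0],[1,-10,0,-11,0,0,0],[1,-10,0,-16,0,0,0]]]'
python3 - 2>/dev/null <<'E'
from h import *
look(9)
f=grab("scene");cv2.imwrite("pics/e.png",cv2.resize(f["frame"][180:300,150:310,::-1],(800,600),interpolation=cv2.INTER_CUBIC))
E
```

```text
t: 11.3
tool_pos: [0.4751, -0.0308, 0.3425]
eef_rot: [-180.0, -0.0, 9.4]
contact_force: [1.3, -0.4, 0.2]
width: 1.002
finger_force: 0.0
top supply yaw 9.5 centre [ 0.6312 -0.0102] size [0.006 0.116]
[('supply', [0.254, -0.245, 0.001], 0.66), ('supply', [0.635, -0.006, 0.003], 0.56)]
[('socket_face', [0.261, -0.294, 0.029], 0.74), ('socket_face', [0.687, 0.001, 0.032], 0.66)]
scene supply yaw 9.6 centre [ 0.633  -0.0063] size [0.011 0.119]
[('supply', [0.244, -0.252, -0.001], 0.98), ('supply', [0.635, -0.004, -0.0], 0.94)]
[('socket_face', [0.262, -0.291, 0.029], 0.97), ('socket_face', [0.682, 0.003, 0.031], 0.9)]
t 11.6 [ 0.4765 -0.0307  0.3398] [-1.8e+02  1.0e-01  9.4e+00] [-1.3 -1.2 -0.2]
```

View pics/e.png

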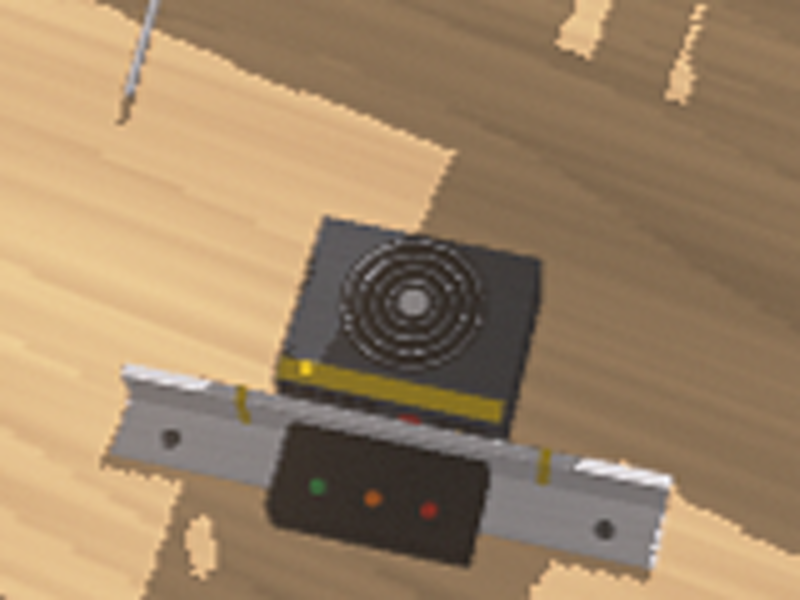

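Picture: the socket side lies flat against the rail and centred between the marks (242,402 and 543,465), with gaps of about 36 px on each side. The arm is clear, so I hand in.

```bash
python3 -c "
from workcell import manip
print(manip.job_done())"
```

```text
the job is handed in; nothing more can be done
None
```

The supply was walked round square to the rail, about 50 mm clear, then pushed home flat against it. It sits about 3 to 5 mm off centre between the yellow marks. None of the bystanders was touched, and the job was handed in at about 12 s; it gave no verdict.

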